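Line up sample containers by height for the inventory photo

ROBOT

A 6-joint arm with a two-finger parallel gripper is mounted at the origin on a cart in front of the work surface, level with it; the furniture and walls round the work are solid. World frame = base frame: x ahead of the robot, y to its left, z up, the work surface at z = 0. Lengths are in m, angles in rad, forces in N, time in s.
With the tool pointing down it reaches from about 0.4 to 0.925 m from the base axis. Payload 12.5 kg.
Tool frame: the origin (TCP) lies at the very end of the fingers, on their centre line; the grasp point (between the pads) lies 19 mm behind it; z points along the fingers, y is the direction in which the jaws open and shut (so a half turn about z gives the same grasp; the last joint's range is limited). The gripper opens to 95 mm and grips with 3 to 60 N. Pads are 20 mm wide; open, the fingers measure 119 mm over their backs; the gripper's body (75 mm by 180 mm) begins 59 mm behind the grasp point.
Start: joints at [-1.409, 0.491, 1.559, -0, 1.092, -0.106], TCP at [0.165, -0.603, 0.215] pointing down, gripper open.
Joint ranges: [-3.1, 3.1], [-0.84, 2.19], [0.05, 2.79], [-1.13, 4.28], [0.06, 2.93], [-2.69, 2.69]. Speed limits (rad/s): [2.22, 2.22, 2.79, 3.14, 3.14, 3.14].

INTERFACE

Orientations are given as a unit quaternion [w, x, y, z].
In Python, from bench import status, viewer, job gives the robot as it stands.
- The arm moves only by the tool play_rows, never from a script. Its argument "rows" is a list of rows, each a list of 3 entries, a list of its own where there are three numbers: the shift along the tool's x, y, z in m, then the turn, a rotation vector about the tool's x, y, z in degrees, then the opening, from 0 (shut) to 1 (fully open). In form: [[[x, y, z], [wx, wy, wz], jaw], ...]. A call has 1 to 20 rows; each row shifts and turns the commanded pose from where the row before left it, along the tool's axes as they then stand; what a row does not reach is not made up. A row lasts 1/12 s, in which the tool goes at most 41.7 mm and 7.16 degrees, less where a joint would pass 70% of its speed; a pose out of reach is approached as far as the arm can. A call with a gripper value outside its range is refused whole. The fingers move at their own pace and stop on an object; "grip_force" is the grip in N (left out, the last holds). Time passes only in rows, so rows that do not move let the fingers close. It gives the time, the measured TCP pose, the force and the opening at its end, in the units of the state.
- status.observe(): the state, without advancing time (a new reading comes with each control period).
- viewer.get_image(name): name is "side" or "top"; returns a dict with "color" (480x640x3 uint8, red, green, blue), "depth" (480x640 float32, m along the optical axis (not along the pixel's ray), 0 where there is no reading), "fx", "fy", "cx", "cy" (pixels), "D" ([k1, k2, p1, p2, k3] as OpenCV has them; the pictures are not rectified), "eye" and "orientation" of the camera in the world. Camera axes: x right, y down, z forward; pixel columns grow to the right and rows downward; lengths in m; the calibration is good to about 2 mm. A picture is of the moment at which its call begins.
- job.hand_in(): hands the job in, once; it reports no verdict.
The state is a dict: "clock": time; "q": joint angles; "qvel": joint speeds; "joint_torque": joint torques, N m; "position": TCP position; "tcp_rot": TCP orientation; "force": force on the tool from outside, world axes, zero at the start; "torque": the same for the moment, N m; "gripper_width": finger opening in m.
Only numpy, scipy, OpenCV 4.12 (cv2) and the standard library are available. Lean on these libraries where they do the work, as an engineer would, in place of code of your own. Each camera call takes 0.05 s, during which the arm holds its last target. There are 200 camera calls.

TASK

Line up the four containers for the inventory photo: stand the yellow squeeze bottle with the pointed nozzle, the square bottle with the red cap, the small round bottle with the red cap and the little amber vial with the black cap upright on the four white spots of the dark strip, one centred on each spot. They must be in order of height, the tallest next to the blue end block and the shortest next to the white end block. Leave all four released and standing still.

Things in the scene. Friction and masses are not known exactly. Their poses are not given: they have to be found in the camera images.
- squeezer_mid (a point): squeeze bottle with yellow contents and pointed white nozzle, the tallest: 138 mm high, plain round body 48 mm across up to 94 mm above its underside, then a nozzle cap 26 mm across. 0.16 kg. Position given: centre of the container, on its axis, half-way up. Its z axis points up to the cap.
- square_bottle_mid (a point): square whitish bottle with a round red screw cap, second tallest: 109 mm high, body 50 x 50 mm (flats along its own x and y axes, corners rounded) up to 80 mm above its underside, cap 36 mm across above that. 0.19 kg. Position given: centre of the container, on its axis, half-way up. Its z axis points up to the cap.
- small_bottle_mid (a point): small round whitish bottle with a red screw cap, third tallest: 82 mm high, body 33 mm across up to 61 mm above its underside, cap 24 mm across. 0.05 kg. Position given: centre of the container, on its axis, half-way up. Its z axis points up to the cap.
- amber_vial_mid (a point): little amber glass vial with a black cap, the shortest: 51 mm high, body 21 mm across up to 40 mm above its underside, cap 19 mm across. 0.014 kg. (The clear vials with white caps farther back are not part of the job.) Position given: centre of the container, on its axis, half-way up. Its z axis points up to the cap.
- spot_1_top (a point): round white spot on the dark strip, at one end of the row, at the robot's left. 64 mm across with a small black centre dot; standing place for one container. Position given: centre of its flat top face, 11 mm above the bench; its z axis points up. The spots are numbered 1 to 4 along the strip, 85 mm apart in one straight line; the strip itself lies roughly across the robot's front and may be turned a little. Fixed.
- spot_2_top (a point): round white spot on the dark strip, second from the robot's left. 64 mm across with a small black centre dot; standing place for one container. Position given: centre of its flat top face, 11 mm above the bench; its z axis points up. The spots are numbered 1 to 4 along the strip, 85 mm apart in one straight line; the strip itself lies roughly across the robot's front and may be turned a little. Fixed.
- spot_3_top (a point): round white spot on the dark strip, third from the robot's left. 64 mm across with a small black centre dot; standing place for one container. Position given: centre of its flat top face, 11 mm above the bench; its z axis points up. The spots are numbered 1 to 4 along the strip, 85 mm apart in one straight line; the strip itself lies roughly across the robot's front and may be turned a little. Fixed.
- spot_4_top (a point): round white spot on the dark strip, at the other end of the row, at the robot's right. 64 mm across with a small black centre dot; standing place for one container. Position given: centre of its flat top face, 11 mm above the bench; its z axis points up. The spots are numbered 1 to 4 along the strip, 85 mm apart in one straight line; the strip itself lies roughly across the robot's front and may be turned a little. Fixed.
- blue_end_top (a point): blue end block, 78 x 22 mm and 24 mm high on the strip, with two screws; it sits at one end of the strip, 68 mm beyond the centre of the last spot (spot 1 or spot 4: it changes). The tallest container belongs next to it. Position given: centre of its top, 32 mm above the bench. Fixed.
- white_end_top (a point): white end block, same shape and size as the blue one, at the other end of the strip. The shortest container belongs next to it. Position given: centre of its top. Fixed.
Not all that is in view belongs to the job. What is shaped like the part that bears square_bottle_mid but green or pink is not meant. Leave any pink look-alike of the part that bears squeezer_mid alone.

How it is judged:
At the end, for the whole second after the job is handed in: Every container upright (0.1 rad), still (0.02 m/s), standing on its spot (height within 6 mm) and within 12 mm of the spot's centre: squeeze bottle next to the blue end block, then square bottle, small bottle, and the vial next to the white end block (((horizontal distance between blue_end_top and spot_1_top below 0.1 m and horizontal distance between squeezer_mid and spot_1_top below 0.012 m and angle between each of squeezer_mid, square_bottle_mid, small_bottle_mid, amber_vial_mid's own z axis and vertical below 0.1 rad and z of squeezer_mid in the frame of spot_1_top between 0.063 and 0.075 m and horizontal distance between square_bottle_mid and spot_2_top below 0.012 m and z of square_bottle_mid in the frame of spot_2_top between 0.0485 and 0.0605 m and horizontal distance between small_bottle_mid and spot_3_top below 0.012 m and z of small_bottle_mid in the frame of spot_3_top between 0.035 and 0.047 m and horizontal distance between amber_vial_mid and spot_4_top below 0.012 m and z of amber_vial_mid in the frame of spot_4_top between 0.0195 and 0.0315 m) or (horizontal distance between blue_end_top and spot_4_top below 0.1 m and horizontal distance between squeezer_mid and spot_4_top below 0.012 m and angle between each of squeezer_mid, square_bottle_mid, small_bottle_mid, amber_vial_mid's own z axis and vertical below 0.1 rad and z of squeezer_mid in the frame of spot_4_top between 0.063 and 0.075 m and horizontal distance between square_bottle_mid and spot_3_top below 0.012 m and z of square_bottle_mid in the frame of spot_3_top between 0.0485 and 0.0605 m and horizontal distance between small_bottle_mid and spot_2_top below 0.012 m and z of small_bottle_mid in the frame of spot_2_top between 0.035 and 0.047 m and horizontal distance between amber_vial_mid and spot_1_top below 0.012 m and z of amber_vial_mid in the frame of spot_1_top between 0.0195 and 0.0315 m)) and linear speed of each of squeezer, square_bottle, small_bottle, amber_vial below 0.02 m/s); the robot touches nothing.
It also fails if it takes over 115 s, if anything falls off the work surface, if the arm or the gripper's body presses on something with over 40 N, if the wrist force passes 120 N, or if a joint passes its speed limit or range.

## Working session

There is one attempt and no reset: what is moved stays moved. The work goes in short steps, Python scripts to look and compute and a tool call to move; the robot and the scene stay as the last step left them, time stands still between calls to the robot, and variables do not carry over. Pictures are saved under pics/ and viewed, about 12 in all and at most 16, crops included, and the job is handed in when it is done.

Besides the shell and the picture viewer there is one more tool, called in YAML: its name, and indented under it one key for each argument. play_rows: Moves the arm, as the interface text tells. Its arguments: {"type":"object","properties":{"rows":{"type":"array"},"grip_force":{"type":"number"}},"required":["rows"]}

```bash
mkdir -p pics; ls
python3 - <<'E'
from bench import status, viewer
import cv2,numpy as np,pickle
print(status.observe())
for n in("side","top"):
    im=viewer.get_image(n); pickle.dump(im,open(f"pics/{n}0.pkl","wb"))
    cv2.imwrite(f"pics/{n}0.png",im["color"][...,::-1])
    print(n,{k:v for k,v in im.items() if k not in("color","depth")})
E
```

```text
pics
{'clock': 0.0, 'q': array([-1.40857551e+00,  4.91579939e-01,  1.55946850e+00, -2.20777800e-05,
        1.09169854e+00, -1.05580630e-01]), 'qvel': array([-8.16502773e-04, -4.83633805e-04, -6.56254842e-04, -4.42970953e-04,
       -5.48859478e-05,  5.60993350e-04]), 'joint_torque': array([ 1.37977477e-03, -6.12644434e+01, -2.58182305e+01,  6.92837290e-02,
        4.83730668e-02, -1.05333893e-04]), 'position': array([ 0.16536971, -0.60246266,  0.21404253]), 'tcp_rot': array([-5.76655187e-04,  9.91047839e-01,  1.33505981e-01, -2.61323199e-05]), 'force': array([-0.34720163, -0.18983095, -0.06237304]), 'torque': array([ 0.03690451,  0.0463442 , -0.01264373]), 'gripper_width': 0.09542123747039241}
side {'fx': 504.166569097487, 'fy': 504.166569097487, 'cx': 321.55567211212986, 'cy': 242.50282988546576, 'D': array([0.00564813, 0.        , 0.        , 0.        , 0.        ]), 'eye': array([ 0.56419703, -1.11504099,  0.7744969 ]), 'orientation': array([-0.47630783,  0.87917851, -0.01298105, -0.00273693])}
top {'fx': 465.44105917063604, 'fy': 465.44105917063604, 'cx': 326.50713733010616, 'cy': 238.07239965371866, 'D': array([-0.06548426,  0.        ,  0.        ,  0.        ,  0.        ]), 'eye': array([ 0.3419925 , -0.01459173,  1.26509261]), 'orientation': array([ 0.07181434, -0.70022702,  0.70755471, -0.06237914])}
```

View pics/side0.png

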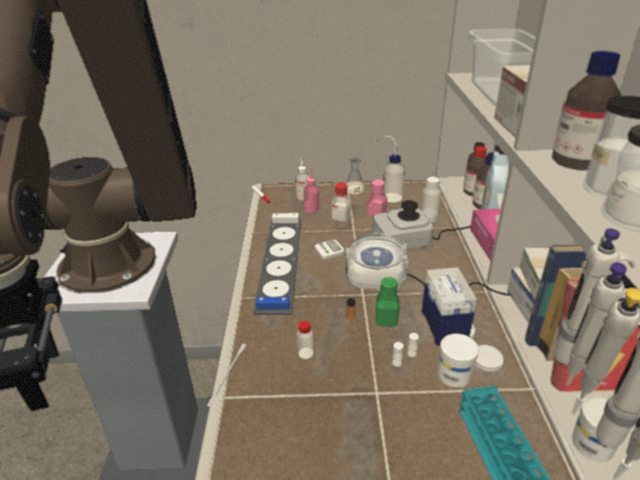

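View pics/top0.png

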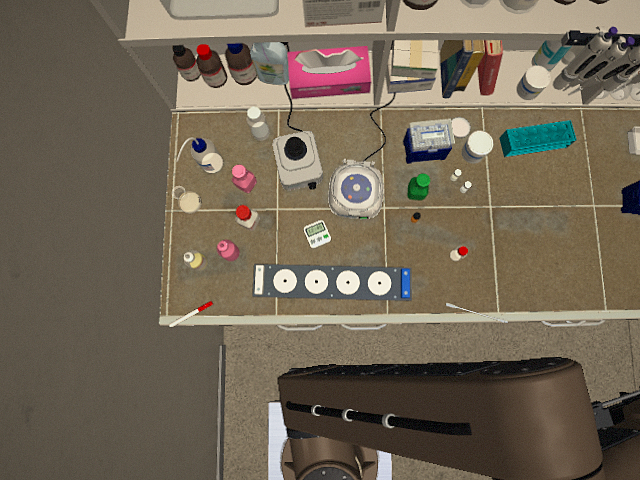

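The blue block is at the robot's right, by spot 4. In the top view the targets are: squeezer (192,260), square bottle (246,215), small bottle (460,253), vial (416,217), and spots from (285,281) to (380,283). Next I turn these pixels into positions.

```bash
cat > h.py <<'E'
import numpy as np,cv2
from scipy.spatial.transform import Rotation as R
def setup(im):
    K=np.array([[im["fx"],0,im["cx"]],[0,im["fy"],im["cy"]],[0,0,1]])
    w,x,y,z=im["orientation"]; return K,R.from_quat([x,y,z,w]).as_matrix()
def ray(im,uv):
    K,Rm=setup(im); p=cv2.undistortPoints(np.float64(uv).reshape(-1,1,2),K,im["D"])[:,0]
    return np.c_[p,np.ones(len(p))]@Rm.T
def plane(im,uv,z):
    d=ray(im,uv); return im["eye"]+d*((z-im["eye"][2])/d[:,2])[:,None]
def cloud(im,box):
    u0,v0,u1,v1=box; v,u=np.mgrid[v0:v1,u0:u1]; uv=np.c_[u.ravel(),v.ravel()]
    P=im["eye"]+ray(im,uv)*im["depth"][v0:v1,u0:u1].reshape(-1,1)
    return uv,P,im["color"][v0:v1,u0:u1].reshape(-1,3)
def hsv(im): return cv2.cvtColor(im["color"],cv2.COLOR_RGB2HSV)
E
python3 - <<'E'
import pickle; from h import *
T=pickle.load(open("pics/top0.pkl","rb"));S=pickle.load(open("pics/side0.pkl","rb"))
# spots
g=T["color"].min(2); m=(g>170).astype(np.uint8); m[:262]=0;m[302:]=0;m[:,:268]=0;m[:,400:]=0
sp=[]
for c in cv2.findContours(m,cv2.RETR_EXTERNAL,cv2.CHAIN_APPROX_NONE)[0]:
    if len(c)>30: e=cv2.fitEllipse(c); sp.append(plane(T,[e[0]],.011)[0]); print("spot",e,sp[-1].round(4))
sp=np.array(sorted(sp,key=lambda p:-p[1])); d=sp[3]-sp[0]; print(np.linalg.norm(d)/3,np.degrees(np.arctan2(d[0],-d[1])))
def show(n,im,box,hs,top):
    uv,P,C=cloud(im,box); k=P[:,2]>.012; 
    print(n,"n",k.sum(),"zmax",P[k,2].max().round(3),"xyz min/max",P[k].min(0).round(3),P[k].max(0).round(3))
    H=cv2.cvtColor(C.reshape(-1,1,3),cv2.COLOR_RGB2HSV)[:,0].astype(int)
    kk=hs(H)&k
    if kk.sum(): 
        print("   masked n",kk.sum(),"pix",uv[kk].mean(0),"bbox",uv[kk].min(0),uv[kk].max(0),"P med",np.median(P[kk],0).round(4), "ray@top",plane(im,[uv[kk].mean(0)],top)[0].round(4))
    print("   high part", [ (z,P[(P[:,2]>z)].mean(0).round(4).tolist(),int((P[:,2]>z).sum())) for z in (top-.012,top*.6) if (P[:,2]>z).any()])
red=lambda H:((H[:,0]<8)|(H[:,0]>172))&(H[:,1]>150)&(H[:,2]>90)
blk=lambda H:(H[:,2]<60)
yel=lambda H:(H[:,0]>15)&(H[:,0]<35)&(H[:,1]>60)
show("squeezer T",T,(178,246,210,274),yel,.138)
show("squeezer S",S,(290,155,306,202),yel,.138)
show("square T",T,(230,202,262,230),red,.109)
show("square S",S,(328,180,354,224),red,.105)
show("small T",T,(446,242,472,264),red,.082)
show("small S",S,(292,318,318,362),red,.082)
show("vial T",T,(408,209,424,225),blk,.051)
show("vial S",S,(343,296,359,322),blk,.051)
A=[cv2.resize(T["color"][200:276,170:270],None,fx=4,fy=4,interpolation=2),cv2.resize(S["color"][150:226,280:380],None,fx=4,fy=4,interpolation=2)]
cv2.imwrite("pics/crop1.png",np.hstack(A)[...,::-1])
E
```

```text
spot ((379.14105224609375, 282.7995910644531), (22.258474349975586, 22.994892120361328), 160.1247100830078) [ 0.459  -0.1396  0.011 ]
spot ((347.5663757324219, 281.9615783691406), (22.497314453125, 22.741792678833008), 170.51171875) [ 0.4622 -0.0546  0.011 ]
spot ((315.99322509765625, 281.2610168457031), (22.410572052001953, 22.796489715576172), 160.30517578125) [0.465  0.0306 0.011 ]
spot ((284.581787109375, 280.43865966796875), (22.294586181640625, 22.906558990478516), 14.017889976501465) [0.4681 0.1155 0.011 ]
0.08507719828543803 -2.038317331162295
squeezer T n 371 zmax 1.265 xyz min/max [ 0.342 -0.015  0.012] [0.544 0.374 1.265]
   masked n 208 pix [197.68269231 260.05769231] bbox [182 247] [207 270] P med [0.5158 0.337  0.076 ] ray@top [0.5074 0.3178 0.138 ]
   high part [(0.126, [0.4269, 0.1585, 0.7286], 19), (0.0828, [0.5084, 0.3232, 0.1811], 149)]
squeezer S n 560 zmax 0.774 xyz min/max [ 0.474 -1.115  0.012] [0.564 0.489 0.774]
   masked n 22 pix [299.31818182 194.13636364] bbox [296 193] [302 196] P med [0.5094 0.3319 0.0184] ray@top [0.5175 0.104  0.138 ]
   high part [(0.
[... 1303 characters left out ...]
53, 0.0735], 277)]
vial T n 72 zmax 1.265 xyz min/max [ 0.342 -0.251  0.012] [ 0.645 -0.015  1.265]
   masked n 35 pix [416.37142857 215.42857143] bbox [413 213] [419 218] P med [ 0.6354 -0.2406  0.0514] ray@top [ 0.6346 -0.2409  0.051 ]
   high part [(0.03899999999999999, [0.6157, -0.2281, 0.1241], 49), (0.030599999999999995, [0.6177, -0.23, 0.1102], 58)]
vial S n 159 zmax 0.774 xyz min/max [ 0.564 -1.115  0.012] [ 0.645 -0.235  0.774]
   masked n 42 pix [350.80952381 302.07142857] bbox [348 299] [354 305] P med [ 0.6347 -0.2487  0.0487] ray@top [ 0.6342 -0.2508  0.051 ]
   high part [(0.03899999999999999, [0.633, -0.2586, 0.0578], 69), (0.030599999999999995, [0.6332, -0.2561, 0.0513], 95)]
```

View pics/crop1.png

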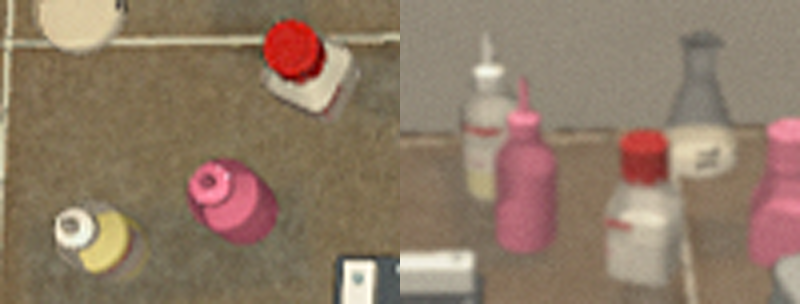

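Run:
```python
import pickle; from h import *
T=pickle.load(open("pics/top0.pkl","rb"));S=pickle.load(open("pics/side0.pkl","rb"))
def band(n,im,box,lo,hi,col=None):
    uv,P,C=cloud(im,box); k=(P[:,2]>lo)&(P[:,2]<hi)
    if col is not None:
        H=cv2.cvtColor(C.reshape(-1,1,3),cv2.COLOR_RGB2HSV)[:,0].astype(int); k&=col(H)
    Q=P[k]
    if len(Q)<4: print(n,len(Q));return Q
    (cx,cy),w,a=cv2.minAreaRect(Q[:,:2].astype(np.float32))
    print(n,len(Q),"mean",Q.mean(0).round(4),"rect c",round(cx,4),round(cy,4),np.round(w,4),"ang",round(a,1),"mm",Q.min(0).round(3),Q.max(0).round(3)); return Q
red=lambda H:((H[:,0]<8)|(H[:,0]>172))&(H[:,1]>120)&(H[:,2]>60)
for lo,hi in((.02,.06),(.06,.09),(.09,.1),(.1,.125),(.125,.145)): band(f"sqz T {lo}",T,(178,246,210,274),lo,hi); 
for lo,hi in((.02,.06),(.06,.09),(.1,.125),(.125,.145)): band(f"sqz S {lo}",S,(293,155,304,202),lo,hi)
band("square cap T",T,(230,202,262,230),.104,.114,red)
band("square cap S",S,(328,180,354,224),.104,.114,red)
for lo,hi in((.015,.03),(.03,.05),(.05,.07),(.07,.085)):
    band(f"sq T{lo}",T,(230,202,262,230),lo,hi); band(f"sq S{lo}",S,(328,180,354,226),lo,hi)
band("small cap T",T,(446,242,472,264),.078,.088,red)
band("small cap S",S,(292,318,318,362),.078,.088,red)
band("small S",S,(292,318,318,362),.02,.055)
band("vial cap T",T,(408,209,424,225),.046,.056)
band("vial cap S",S,(343,296,359,322),.046,.056)
band("vial S",S,(343,296,359,322),.015,.035)
band("green T",T,(404,168,434,204),.02,.125)
band("pink sq T",T,(228,160,262,195),.02,.125)
band("pink sqz T",T,(212,238,242,264),.02,.145)
x=status=None
Q=band("sq all",T,(230,202,262,230),.02,.09)
# square shape picture
im=cv2.resize(T["color"][198:234,225:270],None,fx=12,fy=12,interpolation=2); cv2.imwrite("pics/sq.png",im[...,::-1])
```

```text
sqz T 0.02 80 mean [0.5152 0.3336 0.0421] rect c 0.5161 0.3374 [0.0192 0.0448] ang 68.5 mm [0.498 0.326 0.02 ] [0.54  0.355 0.06 ]
sqz T 0.06 163 mean [0.5169 0.343  0.0773] rect c 0.5203 0.3488 [0.0438 0.0447] ang 72.5 mm [0.499 0.327 0.06 ] [0.544 0.374 0.09 ]
sqz T 0.09 16 mean [0.5189 0.3422 0.094 ] rect c 0.519 0.3416 [0.0115 0.025 ] ang 68.1 mm [0.51  0.338 0.09 ] [0.532 0.352 0.099]
sqz T 0.1 78 mean [0.521  0.3489 0.1089] rect c 0.5214 0.3502 [0.0238 0.0246] ang 77.0 mm [0.51  0.338 0.1  ] [0.533 0.363 0.125]
sqz T 0.125 10 mean [0.5216 0.3509 0.1319] rect c 0.522 0.3513 [0.0056 0.0053] ang 1.8 mm [0.519 0.349 0.126] [0.525 0.354 0.141]
sqz S 0.02 145 mean [0.5034 0.3925 0.0417] rect c 0.5033 0.4049 [0.0361 0.1682] ang 0.6 mm [0.484 0.321 0.02 ] [0.522 0.489 0.06 ]
sqz S 0.06 165 mean [0.5073 0.4037 0.0753] rect c 0.5052 0.3717 [0.0352 0.2322] ang 0.6 mm [0.486 0.256 0.06 ] [0.523 0.488 0.09 ]
sqz S 0.1 35 mean [0.5178 0.3456 0.1088] rect c 0.5158 0.3469 [0.0304 0.0161] ang 89.8 mm [0.508 0.332 0.1  ] [0.524 0.362 0.125]
sqz S 0.125 7 mean [0.5197 0.3515 0.1297] rect c 0.5196
[... 2046 characters left out ...]
0.252  0.046] [ 0.642 -0.235  0.053]
vial S 75 mean [ 0.6335 -0.2499  0.0253] rect c 0.6341 -0.249 [0.0127 0.0205] ang 87.3 mm [ 0.624 -0.255  0.015] [ 0.645 -0.242  0.035]
green T 457 mean [ 0.7069 -0.2465  0.0766] rect c 0.7141 -0.2512 [0.0509 0.0498] ang 82.5 mm [ 0.688 -0.275  0.021] [ 0.741 -0.225  0.116]
pink sq T 461 mean [0.7379 0.2246 0.0761] rect c 0.7454 0.2282 [0.0497 0.052 ] ang 57.0 mm [0.715 0.199 0.021] [0.771 0.26  0.115]
pink sqz T 346 mean [0.5419 0.2597 0.0784] rect c 0.5464 0.2657 [0.047 0.048] ang 21.8 mm [0.523 0.242 0.021] [0.57  0.29  0.139]
sq all 253 mean [0.6243 0.2078 0.0577] rect c 0.6354 0.2162 [0.0522 0.0502] ang 63.5 mm [0.606 0.186 0.02 ] [0.66  0.246 0.089]
```

View pics/sq.png

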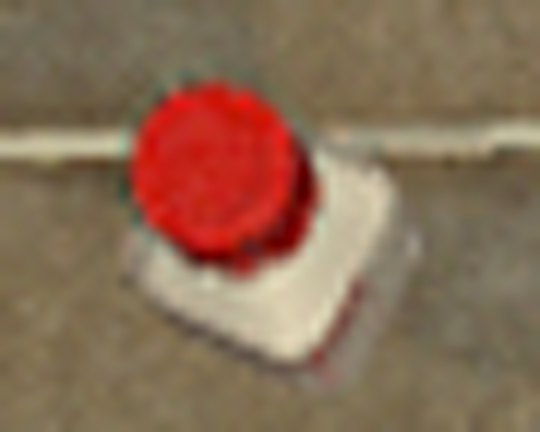

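play_rows:
  rows:
    - [[0.0137, -0.0056, 0], [0, 0, 0], 0.6]
    - [[0.0137, -0.0056, 0], [0, 0, 0], 0.6]
    - [[0.0274, -0.0112, 0], [0, 0, 0], 0.6]
    - [[0.0274, -0.0112, 0], [0, 0, 0], 0.6]
    - [[0.0274, -0.0112, 0], [0, 0, 0], 0.6]
    - [[0.0274, -0.0112, 0], [0, 0, 0], 0.6]
    - [[0.0274, -0.0112, 0], [0, 0, 0], 0.6]
    - [[0.0274, -0.0112, 0], [0, 0, 0], 0.6]
    - [[0.0274, -0.0112, 0], [0, 0, 0], 0.6]
    - [[0.0274, -0.0112, 0], [0, 0, 0], 0.6]
    - [[0.0274, -0.0112, 0], [0, 0, 0], 0.6]
    - [[0.0274, -0.0112, 0], [0, 0, 0], 0.6]
    - [[0.0274, -0.0112, 0], [0, 0, 0], 0.6]
    - [[0.0274, -0.0112, 0], [0, 0, 0], 0.6]
    - [[0.0274, -0.0112, 0], [0, 0, 0], 0.6]
    - [[0.0274, -0.0112, 0], [0, 0, 0], 0.6]
    - [[0.0274, -0.0112, 0], [0, 0, 0], 0.6]
    - [[0.0274, -0.0112, 0], [0, 0, 0], 0.6]
    - [[0.0274, -0.0112, 0], [0, 0, 0], 0.6]
    - [[0.0274, -0.0112, 0], [0, 0, 0], 0.6]
  grip_force: 8

```text
clock: 1.77
position: [0.6123, -0.2571, 0.2146]
tcp_rot: [-0.0, 0.991, 0.134, -0.0]
force: [0.3, -0.5, 0.5]
gripper_width: 0.0572
```

```bash
cat >> h.py <<'E'
def to(x,y,z,a=None):
    "remaining shift in tool axes, heading, and turn about tool z (deg) to a"
    from bench import status
    s=status.observe(); w,i,j,k=s["tcp_rot"]; Rm=R.from_quat([i,j,k,w]).as_matrix()
    h=np.degrees(np.arctan2(Rm[1,0],Rm[0,0]))
    print("t",round(s["clock"],2),"pos",s["position"].round(4),"head",round(h,2),"tilt",np.degrees(np.arccos(-Rm[2,2])).round(2),"grip",round(s["gripper_width"],4),"F",s["force"].round(1),"q6",s["q"][5].round(2))
    print("shift",(Rm.T@(np.array([x,y,z])-s["position"])).round(4),"turn z",None if a is None else round(h-a,2))
    return s
E
python3 -c "from h import *; to(.634,-.243,.010)"
```

```text
t 1.77 pos [ 0.6123 -0.2571  0.2146] head 15.39 tilt 0.02 grip 0.0572 F [ 0.3 -0.5  0.5] q6 0.81
shift [ 0.0247 -0.0077  0.2046] turn z None
```

play_rows:
  rows:
    - [[0.012, -0.004, 0.01], [0, 0, 0], 0.6]
    - [[0.0125, -0.004, 0.03], [0, 0, 0], 0.6]
    - [[0, 0, 0.03], [0, 0, 0], 0.6]
    - [[0, 0, 0.03], [0, 0, 0], 0.6]
    - [[0, 0, 0.01], [0, 0, 0], 0.6]
    - [[0, 0, 0], [0, 0, 0], 0.6]
    - [[0, 0, 0], [0, 0, 0], 0.6]

```text
clock: 2.35
position: [0.6328, -0.2455, 0.1052]
tcp_rot: [0.0, 0.991, 0.134, -0.0]
force: [-0.1, -1.2, 1.1]
gripper_width: 0.0573
```

```bash
python3 -c "from h import *; to(.634,-.243,.010)"
```

```text
t 2.35 pos [ 0.6328 -0.2455  0.1052] head 15.35 tilt 0.0 grip 0.0573 F [-0.1 -1.2  1.1] q6 0.84
shift [ 0.0018 -0.0021  0.0952] turn z None
```

play_rows:
  rows:
    - [[0.0018, -0.0021, 0.02], [0, 0, 0], 0.6]
    - [[0, 0, 0.02], [0, 0, 0], 0.6]
    - [[0, 0, 0.02], [0, 0, 0], 0.6]
    - [[0, 0, 0.02], [0, 0, 0], 0.6]
    - [[0, 0, 0.01], [0, 0, 0], 0.6]
    - [[0, 0, 0.005], [0, 0, 0], 0.6]
    - [[0, 0, 0], [0, 0, 0], 0.5]
    - [[0, 0, 0], [0, 0, 0], 0.4]
    - [[0, 0, 0], [0, 0, 0], 0.3]
    - [[0, 0, 0], [0, 0, 0], 0.25]
    - [[0, 0, 0], [0, 0, 0], 0.2]
    - [[0, 0, 0], [0, 0, 0], 0.1]
    - [[0, 0, 0], [0, 0, 0], 0.1]
    - [[0, 0, 0], [0, 0, 0], 0.1]
    - [[0, 0, 0], [0, 0, 0], 0.1]

```text
clock: 3.6
position: [0.634, -0.2432, 0.0101]
tcp_rot: [0.0, 0.991, 0.133, 0.0]
force: [-1.3, -0.3, 5.9]
gripper_width: 0.021
```

```bash
python3 -c "from h import *; to(.468,.1155,.2,90)"
```

```text
t 3.6 pos [ 0.634  -0.2432  0.0101] head 15.34 tilt 0.04 grip 0.021 F [-1.3 -0.3  5.9] q6 0.84
shift [-0.0651 -0.3897 -0.1901] turn z -74.66
```

play_rows:
  rows:
    - [[0, 0, -0.02], [0, 0, 0], 0.1]
    - [[0, 0, -0.03], [0, 0, 0], 0.1]
    - [[0, 0, -0.03], [0, 0, 0], 0.1]
    - [[0, 0, -0.02], [0, 0, 0], 0.1]
    - [[0, 0, -0.02], [0, 0, -6.22], 0.1]
    - [[0, 0, -0.01], [0, 0, -6.22], 0.1]
    - [[0, 0, 0], [0, 0, -6.22], 0.1]
    - [[0, 0, 0], [0, 0, -6.22], 0.1]
    - [[0, 0, 0], [0, 0, -6.22], 0.1]
    - [[0, 0, 0], [0, 0, -6.22], 0.1]
    - [[0, 0, 0], [0, 0, -6.22], 0.1]
    - [[0, 0, 0], [0, 0, -6.22], 0.1]
    - [[0, 0, 0], [0, 0, -6.22], 0.1]
    - [[0, 0, 0], [0, 0, -6.22], 0.1]
    - [[0, 0, 0], [0, 0, -6.22], 0.1]
    - [[0, 0, 0], [0, 0, -6.22], 0.1]

```text
clock: 4.93
position: [0.6337, -0.243, 0.1393]
tcp_rot: [-0.0, 0.705, 0.709, -0.0]
force: [-0.5, -0.4, -0.1]
gripper_width: 0.0205
```

play_rows:
  rows:
    - [[0.0124, -0.0057, 0], [0, 0, 0], 0.1]
    - [[0.0247, -0.0114, 0], [0, 0, 0], 0.1]
    - [[0.0247, -0.0114, 0], [0, 0, 0], 0.1]
    - [[0.0247, -0.0114, 0], [0, 0, 0], 0.1]
    - [[0.0247, -0.0114, 0], [0, 0, 0], 0.1]
    - [[0.0247, -0.0114, 0], [0, 0, 0], 0.1]
    - [[0.0247, -0.0114, 0], [0, 0, 0], 0.1]
    - [[0.0247, -0.0114, 0], [0, 0, 0], 0.1]
    - [[0.0247, -0.0114, 0], [0, 0, 0], 0.1]
    - [[0.0247, -0.0114, 0], [0, 0, 0], 0.1]
    - [[0.0247, -0.0114, 0], [0, 0, 0], 0.1]
    - [[0.0247, -0.0114, 0], [0, 0, 0], 0.1]
    - [[0.0247, -0.0114, 0], [0, 0, 0], 0.1]
    - [[0.0247, -0.0114, 0], [0, 0, 0], 0.1]
    - [[0.0247, -0.0114, 0], [0, 0, 0], 0.1]
    - [[0, 0, 0], [0, 0, 0], 0.1]

```text
clock: 6.27
position: [0.4666, 0.118, 0.1395]
tcp_rot: [-0.0, 0.706, 0.708, -0.0]
force: [0.5, -0.1, -0.4]
gripper_width: 0.0209
```

Run:
```python
from h import *; to(.468,.1155,.0215,90)
from bench import viewer
im=viewer.get_image("side"); cv2.imwrite("pics/s1.png",cv2.resize(im["color"][120:330,220:420],None,fx=3,fy=3)[...,::-1][:600])
```

```text
t 6.27 pos [0.4666 0.118  0.1395] head 90.13 tilt 0.07 grip 0.0209 F [ 0.5 -0.1 -0.4] q6 0.11
shift [-0.0025  0.0016  0.118 ] turn z 0.13
```

View pics/s1.png

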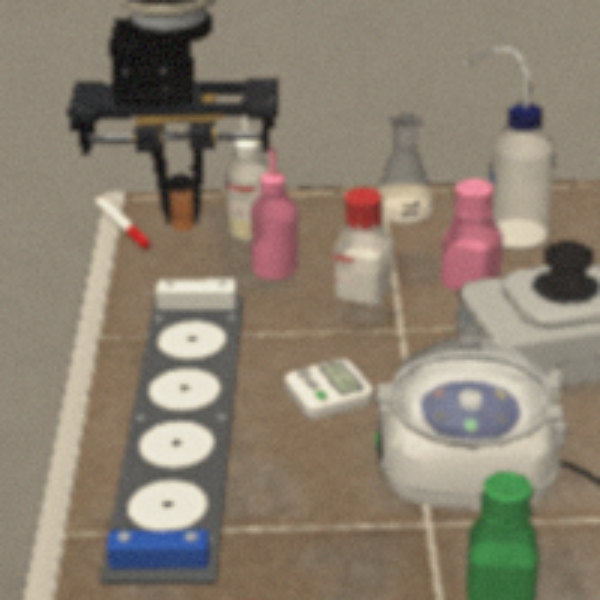

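The vial is held upright between the fingers. Lowering it to spot 1.

play_rows:
  rows:
    - [[-0.0025, 0.0016, 0.015], [0, 0, 0], 0.1]
    - [[0, 0, 0.025], [0, 0, 0], 0.1]
    - [[0, 0, 0.025], [0, 0, 0], 0.1]
    - [[0, 0, 0.025], [0, 0, 0], 0.1]
    - [[0, 0, 0.015], [0, 0, 0], 0.1]
    - [[0, 0, 0.008], [0, 0, 0], 0.1]
    - [[0, 0, 0.004], [0, 0, 0], 0.1]
    - [[0, 0, 0.001], [0, 0, 0], 0.1]
    - [[0, 0, 0], [0, 0, 0], 0.1]
    - [[0, 0, 0], [0, 0, 0], 0.22]
    - [[0, 0, 0], [0, 0, 0], 0.25]
    - [[0, 0, 0], [0, 0, 0], 0.3]
    - [[0, 0, 0], [0, 0, 0], 0.4]
    - [[0, 0, 0], [0, 0, 0], 0.5]
    - [[0, 0, 0], [0, 0, 0], 0.6]
    - [[0, 0, 0], [0, 0, 0], 0.6]

```text
clock: 7.65
position: [0.4702, 0.1127, 0.0217]
tcp_rot: [0.0, 0.707, 0.707, 0.0]
force: [0.2, -0.3, -0.9]
gripper_width: 0.0497
```

play_rows:
  rows:
    - [[0, 0, -0.01], [0, 0, 0], 0.6]
    - [[0, 0, -0.02], [0, 0, 0], 0.6]
    - [[0, 0, -0.03], [0, 0, 0], 0.6]
    - [[0, 0, -0.03], [0, 0, 0], 0.6]
    - [[0, 0, -0.03], [0, 0, 0], 0.6]
    - [[0, 0, -0.03], [0, 0, 0], 0.6]
    - [[0, 0, -0.02], [0, 0, 0], 0.6]
    - [[0, 0, 0], [0, 0, 0], 0.6]

```text
clock: 8.32
position: [0.4715, 0.1129, 0.1961]
tcp_rot: [0.002, 0.707, 0.707, 0.003]
force: [0.9, -0.3, -0.2]
gripper_width: 0.057
```

Run:
```python
from h import *; to(.521,.350,.066,90)
from bench import viewer
im=viewer.get_image("side"); cv2.imwrite("pics/s2.png",cv2.resize(im["color"][120:330,220:420],None,fx=3,fy=3)[...,::-1][:600])
uv,P,C=cloud(im,(270,215,300,245)); k=(P[:,2]>.055)&(P[:,2]<.07); print(P[k].mean(0).round(4),k.sum())
```

```text
t 8.32 pos [0.4715 0.1129 0.1961] head 89.99 tilt 0.39 grip 0.057 F [ 0.9 -0.3 -0.2] q6 0.1
shift [0.2371 0.0486 0.1306] turn z -0.01
[0.4711 0.109  0.0599] 32
```

View pics/s2.png

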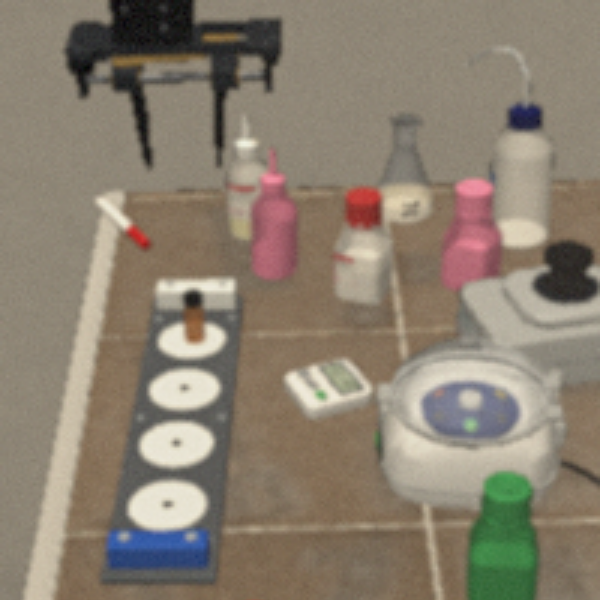

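The vial stands on spot 1. Next is the squeeze bottle.

play_rows:
  rows:
    - [[0.0119, 0.0024, 0], [0, 0, 0], 0.8]
    - [[0.0237, 0.0049, 0], [0, 0, 0], 0.8]
    - [[0.0237, 0.0049, 0], [0, 0, 0], 0.8]
    - [[0.0237, 0.0049, 0], [0, 0, 0], 0.8]
    - [[0.0237, 0.0049, 0], [0, 0, 0], 0.8]
    - [[0.0237, 0.0049, 0], [0, 0, 0], 0.8]
    - [[0.0237, 0.0049, 0], [0, 0, 0], 0.8]
    - [[0.0237, 0.0049, 0], [0, 0, 0], 0.8]
    - [[0.0237, 0.0049, 0], [0, 0, 0], 0.8]
    - [[0.0237, 0.0049, 0], [0, 0, 0], 0.8]
    - [[0.0119, 0.0024, 0], [0, 0, 0], 0.8]
    - [[0, 0, 0], [0, 0, 0], 0.8]
    - [[0, 0, 0], [0, 0, 0], 0.8]
    - [[0, 0, 0], [0, 0, 0], 0.8]

```text
clock: 9.53
position: [0.5188, 0.3489, 0.1909]
tcp_rot: [-0.0, 0.707, 0.707, -0.001]
force: [-0.4, -0.6, 0.3]
gripper_width: 0.076
```

Run:
```python
from h import *; to(.521,.350,.067,90)
from bench import viewer
im=viewer.get_image("side"); cv2.imwrite("pics/s3.png",cv2.resize(im["color"][100:240,240:400],None,fx=4,fy=4)[...,::-1])
```

```text
t 9.53 pos [0.5188 0.3489 0.1909] head 89.97 tilt 0.09 grip 0.076 F [-0.4 -0.6  0.3] q6 0.49
shift [0.0012 0.0024 0.1239] turn z -0.03
```

View pics/s3.png

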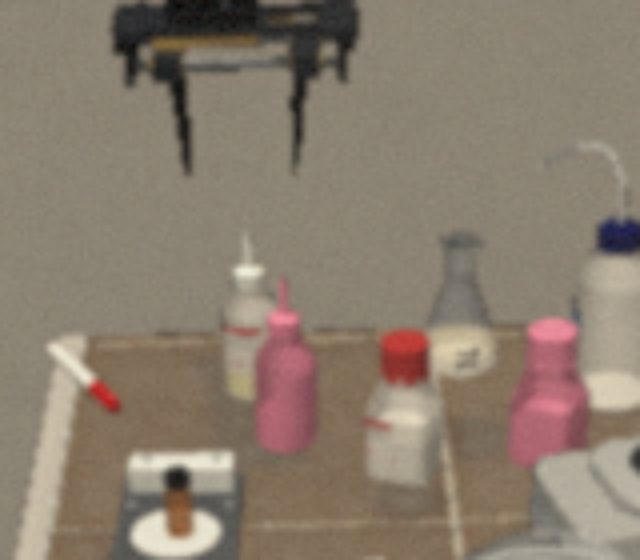

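The fingers straddle the nozzle at column ~245. Lowering.

play_rows:
  rows:
    - [[0.0012, 0.0024, 0.01], [0, 0, 0], 0.8]
    - [[0, 0, 0.02], [0, 0, 0], 0.8]
    - [[0, 0, 0.02], [0, 0, 0], 0.8]
    - [[0, 0, 0.02], [0, 0, 0], 0.8]
    - [[0, 0, 0.02], [0, 0, 0], 0.8]
    - [[0, 0, 0.015], [0, 0, 0], 0.8]
    - [[0, 0, 0.01], [0, 0, 0], 0.8]
    - [[0, 0, 0.005], [0, 0, 0], 0.8]
    - [[0, 0, 0.003], [0, 0, 0], 0.8]
    - [[0, 0, 0], [0, 0, 0], 0.7]
    - [[0, 0, 0], [0, 0, 0], 0.6]
    - [[0, 0, 0], [0, 0, 0], 0.5]
    - [[0, 0, 0], [0, 0, 0], 0.45]
    - [[0, 0, 0], [0, 0, 0], 0.4]
    - [[0, 0, 0], [0, 0, 0], 0.4]
    - [[0, 0, 0], [0, 0, 0], 0.4]
  grip_force: 15

```text
clock: 10.92
position: [0.5217, 0.3511, 0.069]
tcp_rot: [0.0, 0.707, 0.707, 0.0]
force: [-1.2, -0.7, 2.8]
gripper_width: 0.0455
```

```bash
python3 -c "from h import *; to(.459,-.1396,.25,90)"
```

```text
t 10.92 pos [0.5217 0.3511 0.069 ] head 89.99 tilt 0.04 grip 0.0455 F [-1.2 -0.7  2.8] q6 0.49
shift [-0.4907 -0.0625 -0.1812] turn z -0.01
```

play_rows:
  rows:
    - [[0, 0, -0.01], [0, 0, 0], 0.4]
    - [[0, 0, -0.02], [0, 0, 0], 0.4]
    - [[0, 0, -0.03], [0, 0, 0], 0.4]
    - [[0, 0, -0.03], [0, 0, 0], 0.4]
    - [[0, 0, -0.03], [0, 0, 0], 0.4]
    - [[0, 0, -0.03], [0, 0, 0], 0.4]
    - [[0, 0, -0.02], [0, 0, 0], 0.4]
    - [[0, 0, -0.01], [0, 0, 0], 0.4]
    - [[-0.01, 0, 0], [0, 0, 0], 0.4]
    - [[-0.02, -0.002, 0], [0, 0, 0], 0.4]

```text
clock: 11.75
position: [0.5192, 0.3212, 0.2478]
tcp_rot: [-0.0, 0.707, 0.708, -0.0]
force: [0.5, -0.6, -2.4]
gripper_width: 0.0454
```

play_rows:
  rows:
    - [[-0.025, -0.0035, 0], [0, 0, 0], 0.4]
    - [[-0.025, -0.0035, 0], [0, 0, 0], 0.4]
    - [[-0.025, -0.0035, 0], [0, 0, 0], 0.4]
    - [[-0.025, -0.0035, 0], [0, 0, 0], 0.4]
    - [[-0.025, -0.0035, 0], [0, 0, 0], 0.4]
    - [[-0.025, -0.0035, 0], [0, 0, 0], 0.4]
    - [[-0.025, -0.0035, 0], [0, 0, 0], 0.4]
    - [[-0.025, -0.0035, 0], [0, 0, 0], 0.4]
    - [[-0.025, -0.0035, 0], [0, 0, 0], 0.4]
    - [[-0.025, -0.0035, 0], [0, 0, 0], 0.4]
    - [[-0.025, -0.0035, 0], [0, 0, 0], 0.4]
    - [[-0.025, -0.0035, 0], [0, 0, 0], 0.4]
    - [[-0.025, -0.0035, 0], [0, 0, 0], 0.4]
    - [[-0.025, -0.0035, 0], [0, 0, 0], 0.4]
    - [[-0.025, -0.0035, 0], [0, 0, 0], 0.4]
    - [[-0.025, -0.0035, 0], [0, 0, 0], 0.4]
    - [[-0.025, -0.0035, 0], [0, 0, 0], 0.4]
    - [[-0.025, -0.001, 0], [0, 0, 0], 0.4]
    - [[-0.01, 0, 0], [0, 0, 0], 0.4]
    - [[0, 0, 0], [0, 0, 0], 0.4]

```text
clock: 13.42
position: [0.4581, -0.1407, 0.2474]
tcp_rot: [-0.001, 0.708, 0.706, -0.001]
force: [-0.3, -0.1, -2.6]
gripper_width: 0.0457
```

play_rows:
  rows:
    - [[0, 0, 0.02], [0, 0, 0], 0.4]
    - [[0, 0, 0.03], [0, 0, 0], 0.4]
    - [[0, 0, 0.03], [0, 0, 0], 0.4]
    - [[0, 0, 0.02], [0, 0, 0], 0.4]
    - [[0, 0, 0.01], [0, 0, 0], 0.4]
    - [[0, 0, 0], [0, 0, 0], 0.4]
    - [[0, 0, 0], [0, 0, 0], 0.4]

```text
clock: 14.0
position: [0.4586, -0.1381, 0.1382]
tcp_rot: [-0.001, 0.707, 0.707, -0.0]
force: [0.7, -0.4, -0.9]
gripper_width: 0.0454
```

Run:
```python
from h import *; to(.459,-.1396,.080,90)
from bench import viewer
im=viewer.get_image("side"); cv2.imwrite("pics/s4.png",cv2.resize(im["color"][140:330,200:420],None,fx=3,fy=3)[...,::-1])
```

```text
t 14.0 pos [ 0.4586 -0.1381  0.1382] head 90.02 tilt 0.11 grip 0.0454 F [ 0.7 -0.4 -0.9] q6 -0.43
shift [-0.0015  0.0005  0.0581] turn z 0.02
```

View pics/s4.png

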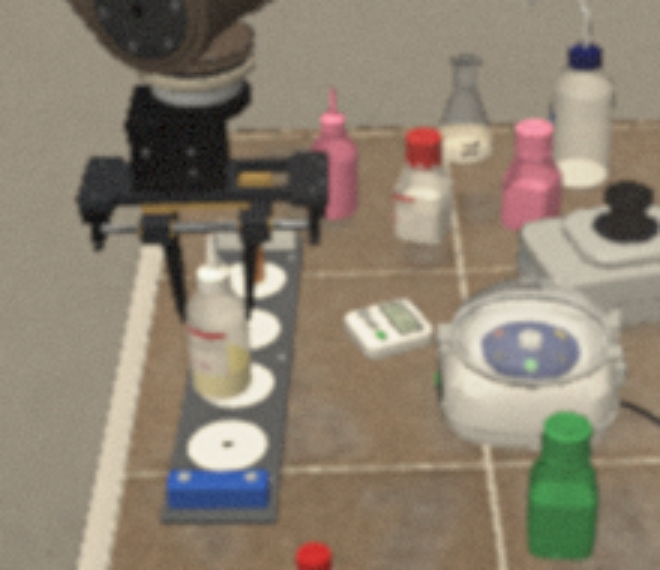

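The bottle is held above spot 4, nearly vertical. Lowering and checking the force.

play_rows:
  rows:
    - [[-0.0005, 0, 0.02], [0, 0, 0], 0.4]
    - [[-0.001, 0.0005, 0.02], [0, 0, 0], 0.4]
    - [[0, 0, 0.01], [0, 0, 0], 0.4]
    - [[0, 0, 0.005], [0, 0, 0], 0.4]
    - [[0, 0, 0.002], [0, 0, 0], 0.4]
    - [[0, 0, 0.001], [0, 0, 0], 0.4]
    - [[0, 0, 0], [0, 0, 0], 0.4]

```text
clock: 14.63
position: [0.4598, -0.1406, 0.0813]
tcp_rot: [0.001, 0.707, 0.707, 0.0]
force: [0.5, -0.0, -2.9]
gripper_width: 0.0458
```

play_rows:
  rows:
    - [[0, 0, 0.0005], [0, 0, 0], 0.4]
    - [[0, 0, 0], [0, 0, 0], 0.46]
    - [[0, 0, 0], [0, 0, 0], 0.48]
    - [[0, 0, 0], [0, 0, 0], 0.5]
    - [[0, 0, 0], [0, 0, 0], 0.52]
    - [[0, 0, 0], [0, 0, 0], 0.55]
    - [[0, 0, 0], [0, 0, 0], 0.6]
    - [[0, 0, 0], [0, 0, 0], 0.7]
    - [[0, 0, 0], [0, 0, 0], 0.75]
    - [[0, 0, 0], [0, 0, 0], 0.75]

```text
clock: 15.47
position: [0.4595, -0.1405, 0.0801]
tcp_rot: [0.0, 0.707, 0.707, -0.0]
force: [0.1, 0.2, 0.7]
gripper_width: 0.0696
```

play_rows:
  rows:
    - [[0, 0, -0.01], [0, 0, 0], 0.75]
    - [[0, 0, -0.02], [0, 0, 0], 0.75]
    - [[0, 0, -0.03], [0, 0, 0], 0.75]
    - [[0, 0, -0.03], [0, 0, 0], 0.75]
    - [[0, 0, -0.03], [0, 0, 0], 0.75]
    - [[0, 0, -0.01], [0, 0, 0], 0.75]
    - [[0, 0, 0], [0, 0, 0], 0.75]
    - [[0, 0, 0], [0, 0, 0], 0.75]

```text
clock: 16.13
position: [0.4594, -0.1405, 0.21]
tcp_rot: [0.0, 0.707, 0.707, 0.0]
force: [-0.8, -0.6, -0.2]
gripper_width: 0.0716
```

Run:
```python
from h import *; to(.533,-.352,.026,90)
from bench import viewer
im=viewer.get_image("side")
cv2.imwrite("pics/s5.png",cv2.resize(im["color"][140:370,200:420],None,fx=2.6,fy=2.6)[...,::-1])
```

```text
t 16.13 pos [ 0.4594 -0.1405  0.21  ] head 89.98 tilt 0.04 grip 0.0716 F [-0.8 -0.6 -0.2] q6 -0.43
shift [-0.2115  0.0736  0.1842] turn z -0.02
```

View pics/s5.png

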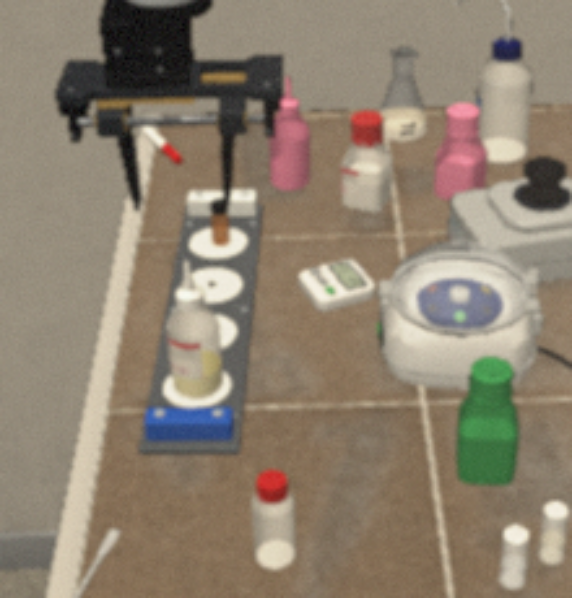

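The squeeze bottle stands on spot 4. Next is the small bottle.

play_rows:
  rows:
    - [[-0.0115, 0.0036, 0], [0, 0, 0], 0.7]
    - [[-0.02, 0.007, 0], [0, 0, 0], 0.7]
    - [[-0.02, 0.007, 0], [0, 0, 0], 0.7]
    - [[-0.02, 0.007, 0], [0, 0, 0], 0.7]
    - [[-0.02, 0.007, 0], [0, 0, 0], 0.7]
    - [[-0.02, 0.007, 0], [0, 0, 0], 0.7]
    - [[-0.02, 0.007, 0], [0, 0, 0], 0.7]
    - [[-0.02, 0.007, 0], [0, 0, 0], 0.7]
    - [[-0.02, 0.007, 0], [0, 0, 0], 0.7]
    - [[-0.02, 0.007, 0.02], [0, 0, 0], 0.7]
    - [[-0.02, 0.007, 0.03], [0, 0, 0], 0.7]
    - [[0, 0, 0.03], [0, 0, 0], 0.7]
    - [[0, 0, 0.01], [0, 0, 0], 0.7]
    - [[0, 0, 0], [0, 0, 0], 0.7]
    - [[0, 0, 0], [0, 0, 0], 0.7]

```text
clock: 17.43
position: [0.5329, -0.352, 0.1199]
tcp_rot: [-0.001, 0.707, 0.707, -0.0]
force: [0.0, -0.1, 0.4]
gripper_width: 0.0663
```

```bash
python3 -c "from h import *; to(.533,-.352,.027,90)"
```

```text
t 17.43 pos [ 0.5329 -0.352   0.1199] head 89.99 tilt 0.08 grip 0.0663 F [ 0.  -0.1  0.4] q6 -0.69
shift [-0.      0.0002  0.0929] turn z -0.01
```

Placement shift afterward is from (.533,-.352) to (.465,.0306): tool x +.3826, y -.068.

play_rows:
  rows:
    - [[0, 0, 0.02], [0, 0, 0], 0.7]
    - [[0, 0, 0.025], [0, 0, 0], 0.7]
    - [[0, 0, 0.025], [0, 0, 0], 0.7]
    - [[0, 0, 0.015], [0, 0, 0], 0.7]
    - [[0, 0, 0.008], [0, 0, 0], 0.7]
    - [[0, 0, 0], [0, 0, 0], 0.6]
    - [[0, 0, 0], [0, 0, 0], 0.5]
    - [[0, 0, 0], [0, 0, 0], 0.4]
    - [[0, 0, 0], [0, 0, 0], 0.35]
    - [[0, 0, 0], [0, 0, 0], 0.3]
    - [[0, 0, 0], [0, 0, 0], 0.25]
    - [[0, 0, 0], [0, 0, 0], 0.25]
    - [[0, 0, 0], [0, 0, 0], 0.25]
    - [[0, 0, 0], [0, 0, 0], 0.25]
  grip_force: 10

```text
clock: 18.6
position: [0.5333, -0.3523, 0.0279]
tcp_rot: [0.001, 0.707, 0.707, 0.0]
force: [-1.8, 1.1, 5.6]
gripper_width: 0.0325
```

play_rows:
  rows:
    - [[0, 0, -0.01], [0, 0, 0], 0.25]
    - [[0, 0, -0.02], [0, 0, 0], 0.25]
    - [[0, 0, -0.03], [0, 0, 0], 0.25]
    - [[0, 0, -0.03], [0, 0, 0], 0.25]
    - [[0, 0, -0.03], [0, 0, 0], 0.25]
    - [[0, 0, -0.03], [0, 0, 0], 0.25]
    - [[0, 0, -0.03], [0, 0, 0], 0.25]
    - [[0, 0, -0.01], [0, 0, 0], 0.25]

```text
clock: 19.27
position: [0.5338, -0.3527, 0.2223]
tcp_rot: [0.003, 0.707, 0.707, 0.0]
force: [0.1, -0.6, -0.2]
gripper_width: 0.0328
```

```bash
python3 -c "from h import *; to(.465,.0306,.038,90)"
```

```text
t 19.27 pos [ 0.5338 -0.3527  0.2223] head 89.99 tilt 0.35 grip 0.0328 F [ 0.1 -0.6 -0.2] q6 -0.69
shift [ 0.384  -0.0697  0.1824] turn z -0.01
```

play_rows:
  rows:
    - [[0.0126, -0.002, 0], [0, 0, 0], 0.25]
    - [[0.02, -0.0035, 0], [0, 0, 0], 0.25]
    - [[0.025, -0.0045, 0], [0, 0, 0], 0.25]
    - [[0.025, -0.0045, 0], [0, 0, 0], 0.25]
    - [[0.025, -0.0045, 0], [0, 0, 0], 0.25]
    - [[0.025, -0.0045, 0], [0, 0, 0], 0.25]
    - [[0.025, -0.0045, 0], [0, 0, 0], 0.25]
    - [[0.025, -0.0045, 0], [0, 0, 0], 0.25]
    - [[0.025, -0.0045, 0], [0, 0, 0], 0.25]
    - [[0.025, -0.0045, 0], [0, 0, 0], 0.25]
    - [[0.025, -0.0045, 0], [0, 0, 0], 0.25]
    - [[0.025, -0.0045, 0], [0, 0, 0], 0.25]
    - [[0.025, -0.0045, 0], [0, 0, 0], 0.25]
    - [[0.025, -0.0045, 0], [0, 0, 0], 0.25]
    - [[0.025, -0.0045, 0], [0, 0, 0], 0.25]
    - [[0.025, -0.004, 0], [0, 0, 0], 0.25]
    - [[0, 0, 0.03], [0, 0, 0], 0.25]
    - [[0, 0, 0.03], [0, 0, 0], 0.25]
    - [[0, 0, 0], [0, 0, 0], 0.25]
    - [[0, 0, 0], [0, 0, 0], 0.25]

```text
clock: 20.93
position: [0.4635, 0.031, 0.1558]
tcp_rot: [-0.002, 0.707, 0.707, -0.002]
force: [-0.2, -0.4, -0.2]
gripper_width: 0.0327
```

```bash
python3 -c "from h import *; to(.465,.0306,.039,90)"
```

```text
t 20.93 pos [0.4635 0.031  0.1558] head 90.0 tilt 0.28 grip 0.0327 F [-0.2 -0.4 -0.2] q6 -0.08
shift [-0.0005  0.002   0.1168] turn z -0.0
```

play_rows:
  rows:
    - [[-0.0005, 0.001, 0.02], [0, 0, 0], 0.25]
    - [[0, 0, 0.03], [0, 0, 0], 0.25]
    - [[0, 0, 0.03], [0, 0, 0], 0.25]
    - [[0, 0, 0.02], [0, 0, 0], 0.25]
    - [[0, 0, 0.01], [0, 0, 0], 0.25]
    - [[0, 0, 0.005], [0, 0, 0], 0.25]
    - [[0, 0, 0.002], [0, 0, 0], 0.25]
    - [[0, 0, 0], [0, 0, 0], 0.25]
    - [[0, 0, 0], [0, 0, 0], 0.25]

```text
clock: 21.68
position: [0.4666, 0.03, 0.0411]
tcp_rot: [0.001, 0.707, 0.707, 0.0]
force: [0.1, -0.4, -0.5]
gripper_width: 0.0324
```

play_rows:
  rows:
    - [[0, 0, 0.0005], [0, 0, 0], 0.25]
    - [[0, 0, 0], [0, 0, 0], 0.34]
    - [[0, 0, 0], [0, 0, 0], 0.36]
    - [[0, 0, 0], [0, 0, 0], 0.38]
    - [[0, 0, 0], [0, 0, 0], 0.42]
    - [[0, 0, 0], [0, 0, 0], 0.5]
    - [[0, 0, 0], [0, 0, 0], 0.6]
    - [[0, 0, 0], [0, 0, 0], 0.65]
    - [[0, 0, 0], [0, 0, 0], 0.65]
    - [[0, 0, -0.01], [0, 0, 0], 0.7]
    - [[0, 0, -0.02], [0, 0, 0], 0.7]
    - [[0, 0, -0.03], [0, 0, 0], 0.7]
    - [[0, 0, -0.03], [0, 0, 0], 0.7]
    - [[0, 0, -0.03], [0, 0, 0], 0.75]
    - [[0, 0, -0.03], [0, 0, 0], 0.75]
    - [[0, 0, -0.03], [0, 0, 0], 0.75]
    - [[0, 0, 0], [0, 0, 0], 0.75]
    - [[0, 0, 0], [0, 0, 0], 0.75]

```text
clock: 23.18
position: [0.4664, 0.0301, 0.2207]
tcp_rot: [0.001, 0.707, 0.707, 0.001]
force: [0.9, 0.7, -0.1]
gripper_width: 0.0712
```

Run:
```python
from h import *; to(.6355,.2145,.046,152)
from bench import viewer
im=viewer.get_image("side")
cv2.imwrite("pics/s6.png",cv2.resize(im["color"][140:370,200:420],None,fx=2.6,fy=2.6)[...,::-1])
```

```text
t 23.18 pos [0.4664 0.0301 0.2207] head 89.99 tilt 0.17 grip 0.0712 F [ 0.9  0.7 -0.1] q6 -0.08
shift [0.1845 0.1685 0.1751] turn z -62.01
```

View pics/s6.png

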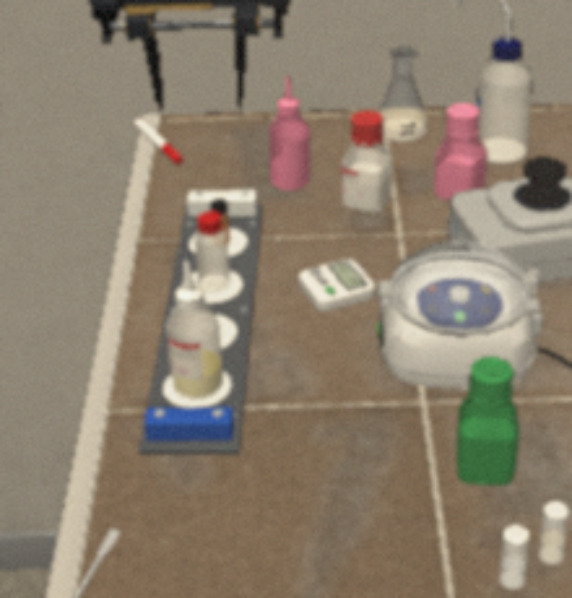

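Three containers are standing on their spots. Next is the square bottle.

play_rows:
  rows:
    - [[0.0095, 0.0085, 0], [0, 0, 0], 0.8]
    - [[0.0175, 0.016, 0], [0, 0, 0], 0.8]
    - [[0.0175, 0.016, 0], [0, 0, 0], 0.8]
    - [[0.0175, 0.016, 0], [0, 0, 0], 0.8]
    - [[0.0175, 0.016, 0], [0, 0, 0], 0.8]
    - [[0.0175, 0.016, 0], [0, 0, 0], 0.8]
    - [[0.0175, 0.016, 0], [0, 0, 0], 0.8]
    - [[0.0175, 0.016, 0], [0, 0, 0], 0.8]
    - [[0.0175, 0.016, 0], [0, 0, 0], 0.8]
    - [[0.0175, 0.016, 0], [0, 0, 0], 0.8]
    - [[0.0175, 0.016, 0], [0, 0, 0], 0.8]

```text
clock: 24.15
position: [0.6352, 0.2162, 0.2172]
tcp_rot: [-0.001, 0.707, 0.707, -0.001]
force: [0.2, -1.4, 0.4]
gripper_width: 0.076
```

play_rows:
  rows:
    - [[0, 0, 0], [0, 0, -6.2], 0.8]
    - [[0, 0, 0], [0, 0, -6.2], 0.8]
    - [[0, 0, 0], [0, 0, -6.2], 0.8]
    - [[0, 0, 0], [0, 0, -6.2], 0.8]
    - [[0, 0, 0], [0, 0, -6.2], 0.8]
    - [[0, 0, 0], [0, 0, -6.2], 0.8]
    - [[0, 0, 0], [0, 0, -6.2], 0.8]
    - [[0, 0, 0], [0, 0, -6.2], 0.8]
    - [[0, 0, 0], [0, 0, -6.2], 0.8]
    - [[0, 0, 0.01], [0, 0, -6.2], 0.8]
    - [[0, 0, 0.03], [0, 0, 0], 0.8]
    - [[0, 0, 0.02], [0, 0, 0], 0.8]
    - [[0, 0, 0], [0, 0, 0], 0.8]
    - [[0, 0, 0], [0, 0, 0], 0.8]

```text
clock: 25.32
position: [0.6342, 0.215, 0.1576]
tcp_rot: [-0.002, 0.242, 0.97, -0.001]
force: [0.5, -0.3, 1.1]
gripper_width: 0.0763
```

Run:
```python
from h import *; to(.6355,.2145,.046,152)
from bench import viewer
im=viewer.get_image("side")
cv2.imwrite("pics/s7.png",cv2.resize(im["color"][90:240,270:420],None,fx=3.9,fy=3.9)[...,::-1])
```

```text
t 25.32 pos [0.6342 0.215  0.1576] head 151.99 tilt 0.22 grip 0.0763 F [ 0.5 -0.3  1.1] q6 -0.85
shift [-0.0017  0.0005  0.1116] turn z -0.01
```

View pics/s7.png

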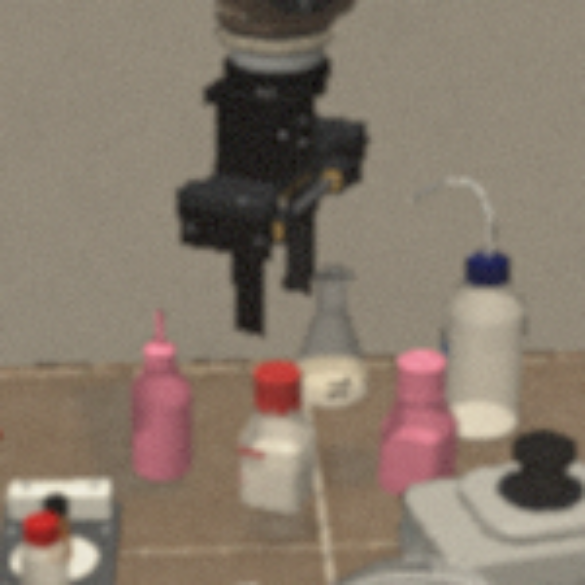

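play_rows:
  rows:
    - [[-0.0015, 0, 0.02], [0, 0, 0], 0.8]
    - [[0, 0, 0.025], [0, 0, 0], 0.8]
    - [[0, 0, 0.025], [0, 0, 0], 0.8]
    - [[0, 0, 0.02], [0, 0, 0], 0.8]
    - [[0, 0, 0.015], [0, 0, 0], 0.8]
    - [[0, 0, 0.006], [0, 0, 0], 0.8]
    - [[0, 0, 0], [0, 0, 0], 0.7]
    - [[0, 0, 0], [0, 0, 0], 0.6]
    - [[0, 0, 0], [0, 0, 0], 0.55]
    - [[0, 0, 0], [0, 0, 0], 0.5]
    - [[0, 0, 0], [0, 0, 0], 0.45]
    - [[0, 0, 0], [0, 0, 0], 0.42]
    - [[0, 0, 0], [0, 0, 0], 0.42]
    - [[0, 0, 0], [0, 0, 0], 0.42]
    - [[0, 0, 0], [0, 0, 0], 0.42]
  grip_force: 18

```text
clock: 26.62
position: [0.6367, 0.2141, 0.0498]
tcp_rot: [0.001, 0.242, 0.97, 0.001]
force: [1.3, 0.7, 7.4]
gripper_width: 0.0487
```

```bash
python3 -c "from h import *; to(.4622,-.0546,.057,90)"
```

```text
t 26.62 pos [0.6367 0.2141 0.0498] head 151.99 tilt 0.13 grip 0.0487 F [1.3 0.7 7.4] q6 -0.86
shift [ 0.0278 -0.3192 -0.0077] turn z 61.99
```

play_rows:
  rows:
    - [[0, 0, -0.01], [0, 0, 0], 0.42]
    - [[0, 0, -0.02], [0, 0, 0], 0.42]
    - [[0, 0, -0.03], [0, 0, 0], 0.42]
    - [[0, 0, -0.03], [0, 0, 0], 0.42]
    - [[0, 0, -0.03], [0, 0, 0], 0.42]
    - [[0, 0, -0.03], [0, 0, 0], 0.42]
    - [[0, 0, -0.02], [0, 0, 0], 0.42]
    - [[0, 0, 0], [0, 0, 6.2], 0.42]
    - [[0, 0, 0], [0, 0, 6.2], 0.42]
    - [[0, 0, 0], [0, 0, 6.2], 0.42]
    - [[0, 0, 0], [0, 0, 6.2], 0.42]
    - [[0, 0, 0], [0, 0, 6.2], 0.42]
    - [[0, 0, 0], [0, 0, 6.2], 0.42]
    - [[0, 0, 0], [0, 0, 6.2], 0.42]
    - [[0, 0, 0], [0, 0, 6.2], 0.42]
    - [[0, 0, 0], [0, 0, 6.2], 0.42]
    - [[0, 0, 0], [0, 0, 6.2], 0.42]

```text
clock: 28.03
position: [0.6355, 0.2137, 0.2189]
tcp_rot: [-0.0, 0.709, 0.705, -0.0]
force: [0.1, 0.0, -1.3]
gripper_width: 0.0491
```

play_rows:
  rows:
    - [[-0.0087, -0.0063, 0], [0, 0, 0], 0.42]
    - [[-0.02, -0.013, 0], [0, 0, 0], 0.42]
    - [[-0.02, -0.013, 0], [0, 0, 0], 0.42]
    - [[-0.02, -0.013, 0], [0, 0, 0], 0.42]
    - [[-0.02, -0.013, 0], [0, 0, 0], 0.42]
    - [[-0.02, -0.013, 0], [0, 0, 0], 0.42]
    - [[-0.02, -0.013, 0], [0, 0, 0], 0.42]
    - [[-0.02, -0.013, 0], [0, 0, 0], 0.42]
    - [[-0.02, -0.013, 0], [0, 0, 0], 0.42]
    - [[-0.02, -0.013, 0], [0, 0, 0], 0.42]
    - [[-0.02, -0.013, 0], [0, 0, 0], 0.42]
    - [[-0.02, -0.013, 0], [0, 0, 0], 0.42]
    - [[-0.02, -0.013, 0], [0, 0, 0], 0.42]
    - [[-0.02, -0.012, 0], [0, 0, 0], 0.42]
    - [[0, 0, 0], [0, 0, 0], 0.42]
    - [[0, 0, 0.03], [0, 0, 0], 0.42]
    - [[0, 0, 0.02], [0, 0, 0], 0.42]
    - [[0, 0, 0], [0, 0, 0], 0.42]
    - [[0, 0, 0], [0, 0, 0], 0.42]

```text
clock: 29.62
position: [0.461, -0.0547, 0.1687]
tcp_rot: [-0.001, 0.706, 0.708, -0.001]
force: [0.3, -0.1, -1.9]
gripper_width: 0.0486
```

```bash
python3 -c "from h import *; to(.4622,-.0546,.059,90)"
```

```text
t 29.62 pos [ 0.461  -0.0547  0.1687] head 90.1 tilt 0.11 grip 0.0486 F [ 0.3 -0.1 -1.9] q6 -0.26
shift [1.000e-04 1.400e-03 1.097e-01] turn z 0.1
```

play_rows:
  rows:
    - [[0, 0.0012, 0.02], [0, 0, 0], 0.42]
    - [[0, 0, 0.025], [0, 0, 0], 0.42]
    - [[0, 0, 0.025], [0, 0, 0], 0.42]
    - [[0, 0, 0.02], [0, 0, 0], 0.42]
    - [[0, 0, 0.01], [0, 0, 0], 0.42]
    - [[0, 0, 0.005], [0, 0, 0], 0.42]
    - [[0, 0, 0.003], [0, 0, 0], 0.42]
    - [[0, 0, 0], [0, 0, 0], 0.42]
    - [[0, 0, 0], [0, 0, 0], 0.42]

```text
clock: 30.37
position: [0.4633, -0.0549, 0.0615]
tcp_rot: [0.001, 0.707, 0.707, 0.0]
force: [-0.4, -0.3, -0.7]
gripper_width: 0.0485
```

Run:
```python
from h import *; to(.4622,-.0546,.059,90)
from bench import viewer
im=viewer.get_image("side")
cv2.imwrite("pics/s8.png",cv2.resize(im["color"][170:330,220:380],None,fx=3.7,fy=3.7)[...,::-1])
```

```text
t 30.37 pos [ 0.4633 -0.0549  0.0615] head 90.01 tilt 0.08 grip 0.0485 F [-0.4 -0.3 -0.7] q6 -0.26
shift [ 0.0003 -0.0011  0.0025] turn z 0.01
```

View pics/s8.png

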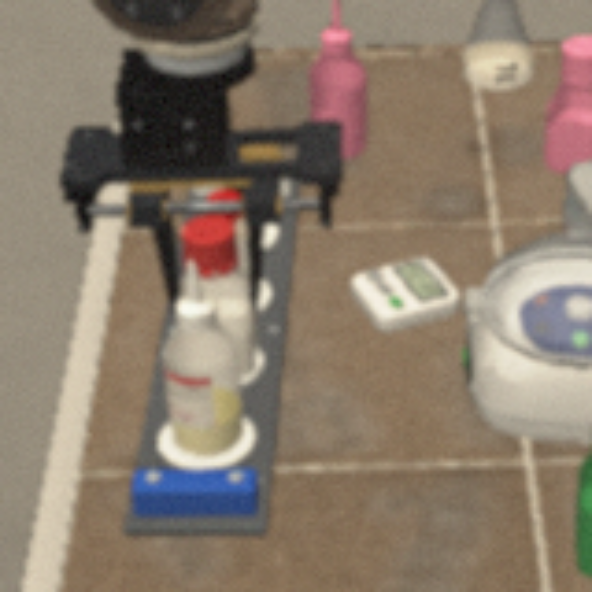

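play_rows:
  rows:
    - [[0, -0.0008, 0.001], [0, 0, 0], 0.42]
    - [[0, 0, 0], [0, 0, 0], 0.42]
    - [[0, 0, 0], [0, 0, 0], 0.5]
    - [[0, 0, 0], [0, 0, 0], 0.52]
    - [[0, 0, 0], [0, 0, 0], 0.54]
    - [[0, 0, 0], [0, 0, 0], 0.58]
    - [[0, 0, 0], [0, 0, 0], 0.65]
    - [[0, 0, 0], [0, 0, 0], 0.75]
    - [[0, 0, 0], [0, 0, 0], 0.8]
    - [[0, 0, 0], [0, 0, 0], 0.8]
    - [[0, 0, -0.01], [0, 0, 0], 0.8]
    - [[0, 0, -0.02], [0, 0, 0], 0.8]
    - [[0, 0, -0.03], [0, 0, 0], 0.8]
    - [[0, 0, -0.03], [0, 0, 0], 0.8]
    - [[0, 0, -0.03], [0, 0, 0], 0.8]
    - [[0, 0, -0.03], [0, 0, 0], 0.8]
    - [[0, 0, -0.03], [0, 0, 0], 0.8]
    - [[0, 0, -0.03], [0, 0, 0], 0.8]
    - [[0, 0, -0.02], [0, 0, 0], 0.8]
    - [[0, 0, 0], [0, 0, 0], 0.8]

```text
clock: 32.08
position: [0.4631, -0.055, 0.2934]
tcp_rot: [0.003, 0.707, 0.707, 0.002]
force: [0.1, -0.7, -0.4]
gripper_width: 0.076
```

play_rows:
  rows:
    - [[0.01, 0.01, -0.005], [0, 0, 0], 0.8]
    - [[0.02, 0.025, 0], [0, 0, 0], 0.8]
    - [[0.02, 0.025, 0], [0, 0, 0], 0.8]
    - [[0.02, 0.025, 0], [0, 0, 0], 0.8]
    - [[0.02, 0.025, 0], [0, 0, 0], 0.8]
    - [[0.02, 0.025, 0], [0, 0, 0], 0.8]
    - [[0.02, 0.025, 0], [0, 0, 0], 0.8]
    - [[0.02, 0.02, 0], [0, 0, 0], 0.8]
    - [[0.02, 0, 0], [0, 0, 0], 0.8]
    - [[0.02, 0, 0], [0, 0, 0], 0.8]
    - [[0.02, 0, 0], [0, 0, 0], 0.8]
    - [[0.02, 0, 0], [0, 0, 0], 0.8]
    - [[0.02, 0, 0], [0, 0, 0], 0.8]
    - [[0.02, 0, 0], [0, 0, 0], 0.8]
    - [[0.02, 0, 0], [0, 0, 0], 0.8]
    - [[0.02, 0, 0], [0, 0, 0], 0.8]
    - [[0.02, 0, 0], [0, 0, 0], 0.8]
    - [[0.01, 0, 0], [0, 0, 0], 0.8]
    - [[0, 0, 0], [0, 0, 0], 0.8]

```text
clock: 33.67
position: [0.6416, 0.2868, 0.2932]
tcp_rot: [-0.0, 0.706, 0.708, -0.001]
force: [0.5, -1.1, 0.1]
gripper_width: 0.076
```

Run:
```python
from h import *; import pickle
to(.4622,-.0546,.059,90)
from bench import viewer
S=viewer.get_image("side");T=viewer.get_image("top")
pickle.dump((S,T),open("pics/fin.pkl","wb"))
a=cv2.resize(S["color"][140:340,200:380],(396,440));b=cv2.resize(T["color"][200:320,240:430],(400,253));b=np.vstack([b,np.zeros((440-253,400,3),np.uint8)])
cv2.imwrite("pics/fin.png",np.hstack([a,b])[...,::-1])
```

```text
t 33.67 pos [0.6416 0.2868 0.2932] head 90.1 tilt 0.09 grip 0.076 F [ 0.5 -1.1  0.1] q6 0.32
shift [-0.341  -0.1796  0.2346] turn z 0.1
```

View pics/fin.png

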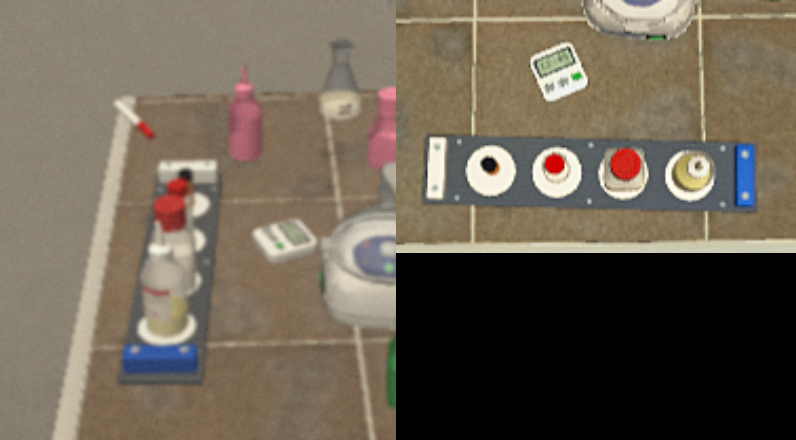

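All four stand in the right order. A last numeric check before handing in.

Run:
```python
from h import *; import pickle
S,T=pickle.load(open("pics/fin.pkl","rb"))
sp=np.array([[.4681,.1155],[.465,.0306],[.4622,-.0546],[.459,-.1396]])
u=[T["eye"]]; uv,P,C=cloud(T,(265,255,400,305))
for n,s,(lo,hi),r in zip(("vial","small","square","sqz cap"),sp,((.056,.068),(.088,.099),(.114,.126),(.108,.130)),(.03,.03,.04,.03)):
    k=(P[:,2]>lo)&(P[:,2]<hi)&(np.hypot(*(P[:,:2]-s).T)<r); Q=P[k]
    c=cv2.minAreaRect(Q[:,:2].astype(np.float32)); print(n,k.sum(),"dmean mm",((Q[:,:2].mean(0)-s)*1e3).round(1),"drect",((np.array(c[0])-s)*1e3).round(1),"size",np.round(c[1],3),"z",np.median(Q[:,2]).round(4))
```

```text
vial 44 dmean mm [ 1.7 -1.8] drect [ 1.6 -2.1] size [0.017 0.018] z 0.0622
small 67 dmean mm [0.5 0.4] drect [0.2 0.7] size [0.023 0.021] z 0.0942
square 170 dmean mm [0.1 0.6] drect [-0.3 -0.2] size [0.035 0.035] z 0.1196
sqz cap 72 dmean mm [-0.9  1.4] drect [-0.3  0.6] size [0.022 0.025] z 0.1188
```

All are within 3 mm of their spot centres and at the expected heights.

```bash
python3 -c "
from bench import job; print(job.hand_in())"
```

```text
the job is handed in; nothing more can be done
None
```

All four containers are on the strip, standing upright and released, in order of height. The squeeze bottle is on spot 4 beside the blue block, the square bottle on spot 3, the small bottle on spot 2 and the amber vial on spot 1 beside the white block. I handed the job in at about 34 s on the robot's clock, with the arm clear of everything.

- **Position:** in the last top picture, all four cap centres were within about 3 mm of their spot centres. The vial was farthest off, at about 2.5 mm.
- **Height:** the cap tops of the vial, small bottle and square bottle were at the heights expected on the spots. For the squeeze bottle I measured only its nozzle cap, not the nozzle tip.
- **Upright and still:** all four looked upright in the last pictures. I did not measure tilt or speed.

No check failed. One minor disagreement: the measured tool height wavered by 1 to 3 mm from the commanded one, so I set each container down in small steps.

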